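# Measure the depth of a casting mould and lock the depth gauge

## Robot

A 6-joint arm with a two-finger parallel gripper is mounted at the origin on the work surface. World frame = base frame: x ahead of the robot, y to its left, z up, the work surface at z = 0. Lengths are in m, angles in degrees, forces in N, time in s.
With the tool pointing down it reaches from about 0.3 to 0.75 m from the base axis. Payload 8.5 kg.
Tool frame: the origin (TCP) lies between the finger pads; the fingertips stand 14 mm ahead of it and the grasp point (between the pads) lies 5 mm behind it; x points along the fingers, z is the direction in which the jaws open and shut, and the axes are right-handed (so a half turn about x gives the same grasp; the last joint's range is limited). The gripper opens to 85 mm and grips with 20 to 120 N. Pads are 22 mm wide; open, the fingers measure 114 mm over their backs; the gripper's body (76 mm by 85 mm) begins 54 mm behind the grasp point. The pads swing forward as they close: fully open they stand 13 mm farther back than shut.
Start: joints at [62.55, 21.807, 74.336, -0, 83.858, -12.336], TCP at [0.143, 0.531, 0.245] pointing down, gripper open.
Joint ranges: [-178.18, 178.18], [-50.72, 133.34], [12.68, 142.11], [-81.47, 261.47], [9.98, 163.14], [-165.26, 165.26]. Speed limits (degrees/s): [136.94, 136.94, 180, 180, 180, 180].

## Interface

Orientations are given as a 3x3 rotation matrix whose columns are the frame's x, y, z axes.
In Python, from rig import env gives the robot as it stands.
- The arm moves only by the shell command python3 -m jog 'ROWS' [FORCE]. ROWS is JSON, a list of rows, each a list of 5 numbers: the opening, from -1 (shut) to 1 (fully open), so that 0 is half open, then the shift along the tool's x, y, z in m, then the turn about the tool's x in rad. In form: [[claw, dx, dy, dz, yaw], ...]. A call has 1 to 20 rows; each row is the pose to reach, as a shift and turn from the pose commanded when the call began, along the tool's axes at that moment; what a row does not reach only later rows make up. A row lasts 1/10 s, in which the tool goes at most 50 mm and 8.59 degrees, less where a joint would pass 70% of its speed; a pose out of reach is approached as far as the arm can. A call with a gripper value outside its range is refused whole. The fingers move at their own pace and stop on an object; FORCE is the grip in N (left out, the last holds). Time passes only in rows, so rows that repeat a pose let the fingers close. It gives the time, the measured TCP pose, the force and the opening at its end, in the units of the state.
- env.observe(): the state, without advancing time (a new reading comes with each control period).
- env.get_image(name): name is "side" or "top"; returns the picture (400x640x3 uint8, red, green, blue); there is no depth.
- env.camera_model(name): a dict with "fx", "fy", "cx", "cy" (pixels), "origin" and "orientation" of the camera in the world. Camera axes: x right, y up, looking along -z (the intrinsics and any distortion apply to the point x, -y, -z); pixel columns grow to the right and rows downward; lengths in m; the calibration is good to about 2 mm. A picture is of the moment at which its call begins. camera_model takes no time and is no camera call.
- env.close_job(): hands the job in, once; it reports no verdict.
The state is a dict: "time_s": time; "q": joint angles; "qvel": joint speeds; "joint_efforts": joint torques, N m; "position": TCP position; "tool_rot": TCP orientation; "ft_force": force on the tool from outside, world axes, zero at the start; "wrist_torque": the same for the moment, N m; "grip_width": finger opening in m.
Only numpy, scipy, OpenCV 4.12 (cv2) and the standard library are available. Lean on these libraries where they do the work, as an engineer would, in place of code of your own. Each camera call takes 0.05 s, during which the arm holds its last target.

## Task

Find out how deep the empty plywood casting mould is: set the depth gauge squarely across the mould, its beam resting on both long rims with the rod over the middle of the cavity, and let go of it. Then take the rod by its knob, lower it gently until its foot touches the mould's flat floor between the raised squares, and press the lock lever down flat to clamp the rod at that depth. Leave the gauge standing there, beam flat on the rims and foot on the floor; do not drop it or press hard on the floor, and do not disturb the other things on the table.

Things in the scene. Friction and masses are not known exactly. Their poses are not given: they have to be found in the camera images.
- gauge: Dark steel bridge depth gauge, 0.5 kg, upright on its beam. Beam along y, 200 mm: flange 40 mm wide (x), 6 thick, and on it a web 10 mm thick (x) up to 36 mm above the underside, 15 to 100 mm either side of the middle. Central head 34 (x) x 30 (y) mm, 60 tall, with the upright rod through it. Origin: middle of the beam's underside, below the rod. A beam lifted by pushing the rod sinks back.
- rod (a joint): slide of the gauge's square steel rod (10 x 10 mm) in m: 0 = fully up, foot 16 mm above the beam's underside; it grows as the rod goes down, end stop at 0.085. Friction 1.8 N (the rod stays where it is left) until the lock lever clamps it.
- rod_foot (a point): centre of the round foot at the rod's lower end, 10 mm diameter
- rod_knob (a point): centre of the black cylindrical knob at the rod's top, 24 to 26 mm diameter, 27 mm tall, 154 mm above the foot
- lock_lever (a joint): cam lock of the rod, in rad: 0 = lever fully up (open, 43 degrees above level), 0.75 = lever pressed down flat, parallel with the beam, against its stop (rod clamped). It stays where it is left. About 1.5 to 5 N of downward press near its end shuts it.
- lever_end (a point): on the upper face of the black lever's wide end, 70 mm from its pivot. Lever 83 mm long, 12 wide, end 20 wide. It points to the gauge's +y and swings in its y-z plane. Pivot: 17.5 mm from the rod towards +y, 47 mm above the beam's underside. Pressed flat, its upper face is 50 to 51 mm above the underside.
- mould: Empty open casting mould, a fixed plywood frame 190 mm (its x) by 154 mm (its y), 80 mm tall, walls 12 mm thick along the two long rims and 15 mm at the ends, cavity 160 mm (x) by 130 mm (y). The gauge's beam goes across it along the mould's y axis. Origin: centre of the underside.
- mould_floor: light grey plaster floor plate fixed in the mould at a height that differs each time (flat face 32 to 58 mm below the rims). Four raised stepped squares, 11 mm high, 44 (x) x 38 (y) mm, centred 49 mm (x) and 43 mm (y) either side of the middle; between them a flat cross about 50 mm wide. Origin: middle of its underside, 12 mm below the flat face.
- floor_middle (a point): the point in the middle of the mould floor's flat face, where the rod's foot should touch; same axes as the mould
- tin: Bystander, not to be disturbed: closed round paint tin, 86 mm diameter, 100 mm tall; origin at the centre of its underside
- tub: Bystander, not to be disturbed: closed white plastic paint tub with a clear lid, 106 mm diameter, 95 mm tall; origin at the centre of its underside
- brush_pot: Bystander, not to be disturbed: open white pot, 92 mm diameter and 95 mm tall, with brushes standing in it up to 190 mm high; origin at the centre of its underside
- cast_tile: Bystander, not to be disturbed: finished plaster tile lying flat, 110 x 110 x 25 mm, with four raised stepped squares; origin at the centre of its underside
- scraper: Bystander, not to be disturbed: plaster scraper lying flat, 230 mm long, blade 65 mm wide, wooden handle; origin under its middle, x along it towards the blade
- brush: Bystander, not to be disturbed: flat paint brush lying on the table, 200 mm long; origin under its middle, x along it towards the bristles
- opener: Bystander, not to be disturbed: tin opener like a screwdriver, 170 mm long, wooden handle, lying on the table; origin under its middle, x along it towards the blade

How it is judged (in metres and radians):
On the way, in this order (a step that is already met when the one before it is completed fails the run):
1. the gauge stands squarely across the mould, beam flat on both rims, rod over the middle and still raised, and has been let go (z of gauge in the frame of mould between 0.0775 and 0.0825 m and angle between gauge's own z axis and vertical below 0.03 rad and angle between the y axis of gauge and the y axis of mould, either way round below 0.2 rad and horizontal distance between gauge and floor_middle below 0.025 m and z of rod_foot in the frame of floor_middle above 0.012 m and contact force between the fingers and gauge below 0.05 N), for 0.2 s.
2. the rod has been lowered until its foot touches the mould's flat floor, the lock lever still open (z of rod_foot in the frame of floor_middle below 0.0025 m and horizontal distance between rod_foot and floor_middle below 0.025 m and value of joint lock_lever below 0.5 rad), for 0.2 s.
At the end, for the whole second after the job is handed in: Gauge at rest across the mould: beam level (1.7 degrees), down on both rims (2.5 mm), square to them (11 degrees), rod within 25 mm of the middle; rod foot on the flat floor (2.5 mm); lock lever down flat (past 0.69 of 0.75 rad) (z of gauge in the frame of mould between 0.0775 and 0.0825 m and angle between gauge's own z axis and vertical below 0.03 rad and angle between the y axis of gauge and the y axis of mould, either way round below 0.2 rad and horizontal distance between each of gauge, rod_foot and floor_middle below 0.025 m and z of rod_foot in the frame of floor_middle between -0.002 and 0.0025 m and value of joint lock_lever above 0.69 rad and linear speed of gauge below 0.02 m/s); the robot touches nothing.
It fails at once if the rod is pressed hard on the mould floor (over 40 N) (contact force between gauge and mould_floor above 40 N).
It fails at once if the gauge is dropped (falls freely by about 10 mm or more) (linear speed of gauge above 0.45 m/s and contact force between the fingers and gauge below 0.05 N).
It fails at once if another thing on the table is moved by more than 30 mm (distance of any of tin, tub, brush_pot, cast_tile, scraper, brush, opener from where it was at the start of the episode above 0.03 m).
It also fails if it takes over 64 s, if anything falls off the work surface, if the arm or the gripper's body presses on something with over 40 N, if the wrist force passes 120 N, or if a joint passes its speed limit or range.

## Working session

There is one attempt and no reset: what is moved stays moved. The work goes in short steps, Python scripts to look and compute and a shell command to move; the robot and the scene stay as the last step left them, time stands still between calls to the robot, and variables do not carry over. Pictures are saved under pics/ and viewed, and the job is handed in when it is done.

```bash
ls; mkdir -p pics; python3 - <<'E'
from rig import env
import cv2
s=env.observe(); print(s)
for n in("side","top"):
    im=env.get_image(n); cv2.imwrite(f"pics/{n}0.png",im[:,:,::-1]); print(env.camera_model(n))
E
```

```text
pics
{'time_s': 0.0, 'q': array([ 6.25498819e+01,  2.18419967e+01,  7.43858067e+01,  1.11102080e-03,
        8.38598435e+01, -1.23368448e+01]), 'qvel': array([-0.04962482, -0.00816843, -0.05149246,  0.00561414,  0.05329589,
        0.07176175]), 'joint_efforts': array([-2.80979686e-03, -4.48459411e+01, -2.31275475e+01, -3.14475528e-04,
        4.75205408e-03,  2.88768945e-05]), 'position': array([0.14327405, 0.53071693, 0.24469614]), 'tool_rot': array([[-7.22276639e-04, -9.65411587e-01,  2.60729643e-01],
       [-1.34861102e-03,  2.60730414e-01,  9.65410707e-01],
       [-9.99998830e-01,  3.45670731e-04, -1.49028419e-03]]), 'ft_force': array([ 0.39275094, -0.16084346, -0.10988559]), 'wrist_torque': array([0.02130154, 0.02679351, 0.02762166]), 'grip_width': 0.08549384641991477}
{'fx': 379.2365615427663, 'fy': 379.2365615427663, 'cx': 314.55534237249793, 'cy': 202.9433386434264, 'origin': array([ 0.47359121, -0.83360895,  0.93253134]), 'orientation': array([[ 0.99435322,  0.08031026, -0.06936818],
       [-0.10543316,  0.67332053, -0.73179458],
       [-0.0120636 ,  0.734976  ,  0.6779858 ]])}
{'fx': 465.63291312166393, 'fy': 465.63291312166393, 'cx': 326.2320262283627, 'cy': 197.29285178412528, 'origin': array([0.48239486, 0.00612854, 1.38817818]), 'orientation': array([[-0.02263384,  0.99843483, -0.05114293],
       [-0.99967868, -0.02201874,  0.01255872],
       [ 0.01141296,  0.05141075,  0.99861238]])}
```

View pics/side0.png

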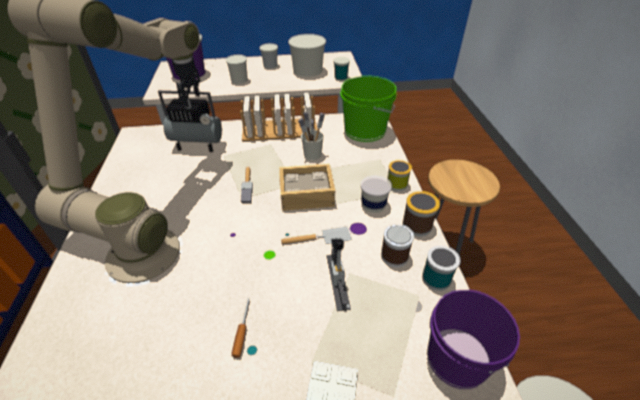

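View pics/top0.png

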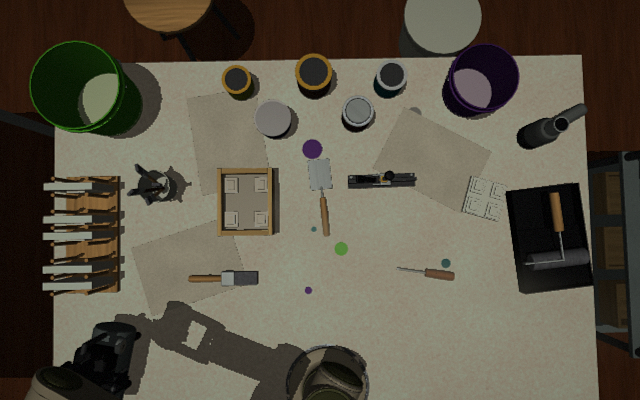

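```bash
python3 - <<'E'
import cv2
a=cv2.imread("pics/top0.png")
cv2.imwrite("pics/c1.png",cv2.resize(a[155:210,335:435],None,fx=8,fy=8,interpolation=cv2.INTER_CUBIC))
cv2.imwrite("pics/c2.png",cv2.resize(a[155:245,205:285],None,fx=6,fy=6,interpolation=cv2.INTER_CUBIC))
b=cv2.imread("pics/side0.png")
cv2.imwrite("pics/c3.png",cv2.resize(b[225:315,300:370],None,fx=6,fy=6,interpolation=cv2.INTER_CUBIC))
cv2.imwrite("pics/c4.png",cv2.resize(b[155:215,265:345],None,fx=8,fy=8,interpolation=cv2.INTER_CUBIC))
E
```

```text
(no output)
```

View pics/c1.png

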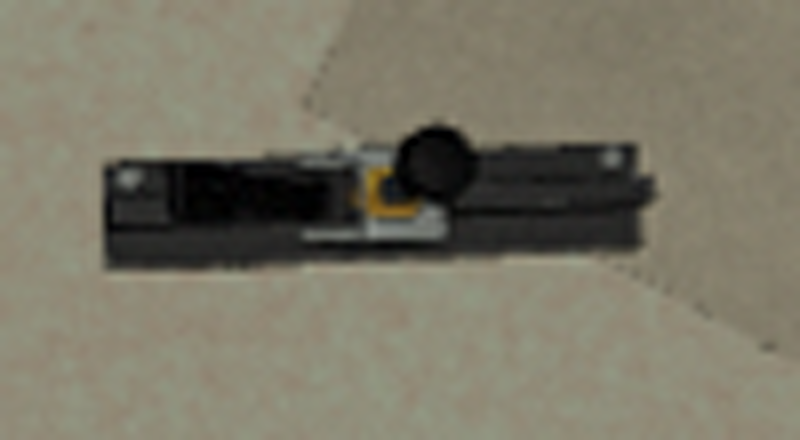

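View pics/c2.png

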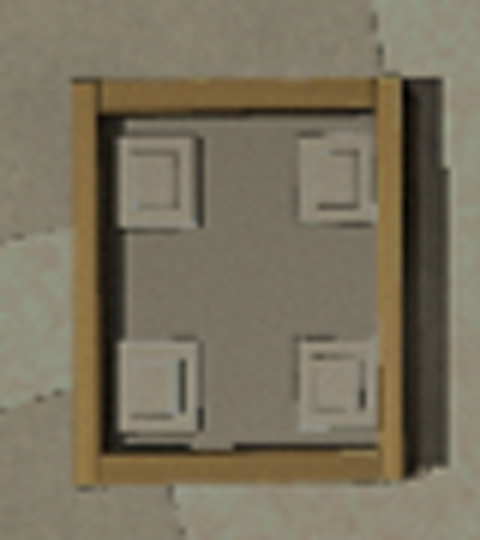

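View pics/c3.png

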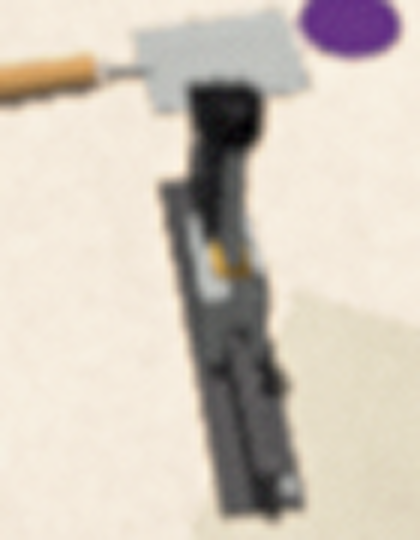

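View pics/c4.png

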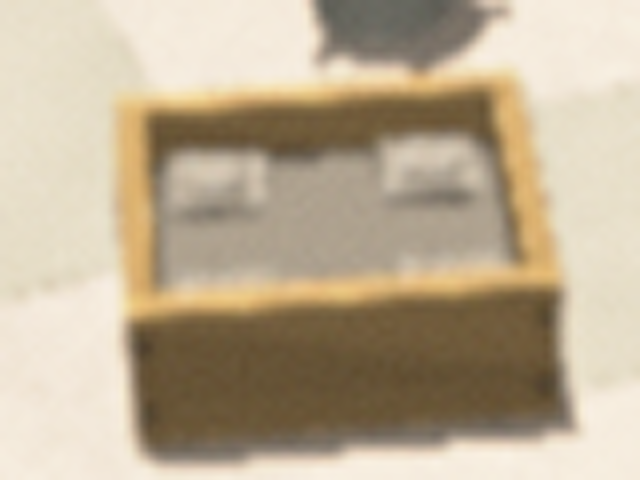

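```bash
cat > h.py <<'E'
from rig import env
import numpy as np, cv2
def ray(n,u,v,z):
    c=env.camera_model(n); d=c['orientation']@np.array([(u-c['cx'])/c['fx'],-(v-c['cy'])/c['fy'],-1]); o=c['origin']
    return o+d*(z-o[2])/d[2]
def proj(n,p):
    c=env.camera_model(n); q=c['orientation'].T@(np.array(p)-c['origin'])
    return c['cx']+c['fx']*q[0]/-q[2], c['cy']-c['fy']*q[1]/-q[2]
def crop(n,u,v,f,x0,y0,z): return ray(n,(u+.5)/f-.5+x0,(v+.5)/f-.5+y0,z)
E
python3 - <<'E'
from h import *
np.set_printoptions(precision=4,suppress=True)
print("flange top-face corners z=.006 (fl bottom edge maybe)")
P=[crop("top",u,v,8,335,155,.006) for u,v in((105,163),(105,268),(640,250),(636,145))]
for p in P: print(p)
print("knob",crop("top",435,158,8,335,155,.183))
c=sum(P)/4; d=(P[0]+P[1]-P[2]-P[3]); print("centre",c, np.degrees(np.arctan2(d[1],d[0])),np.linalg.norm(d)/2)
print("mould")
P=[crop("top",u,v,6,205,155,.08) for u,v in((72,80),(77,485),(403,478),(399,80))]
for p in P: print(p)
c=sum(P)/4; d=(P[0]+P[1]-P[2]-P[3]);e=(P[0]+P[3]-P[1]-P[2]); print("centre",c, np.degrees(np.arctan2(d[1],d[0])),np.linalg.norm(d)/2,np.degrees(np.arctan2(e[1],e[0])),np.linalg.norm(e)/2)
# side check
P=[crop("side",u,v,8,265,155,.08) for u,v in((117,102),(132,312),(558,283),(517,77))]
for p in P: print(p)
print(sum(P)/4)
P=[crop("side",u,v,6,300,225,.0) for u,v in((162,185),(220,518),(302,505))]
for p in P: print(p)
print("knob side",crop("side",228,90,6,300,225,.1835),crop("side",228,115,6,300,225,.17))
E
```

```text
flange top-face corners z=.006 (fl bottom edge maybe)
[ 0.6185 -0.0767  0.006 ]
[ 0.5793 -0.0757  0.006 ]
[ 0.5817 -0.2755  0.006 ]
[ 0.621  -0.2752  0.006 ]
knob [ 0.6004 -0.1735  0.183 ]
centre [ 0.6001 -0.1758  0.006 ] 90.69768969871673 0.19912430442395931
mould
[0.639  0.2964 0.08  ]
[0.4495 0.2961 0.08  ]
[0.4492 0.1444 0.08  ]
[0.6357 0.1432 0.08  ]
centre [0.5433 0.22   0.08  ] 89.3427541975306 0.1524186995926245 -0.13772861638753217 0.18800020446441879
[0.4514 0.2954 0.08  ]
[0.4523 0.1471 0.08  ]
[0.6353 0.1442 0.08  ]
[0.6374 0.2919 0.08  ]
[0.5441 0.2196 0.08  ]
[ 0.5809 -0.0742  0.    ]
[ 0.5822 -0.2727  0.    ]
[ 0.6209 -0.2703  0.    ]
knob side [ 0.5955 -0.1739  0.1835] [ 0.5955 -0.1766  0.17  ]
```

```bash
cat >> h.py <<'E'
np.set_printoptions(precision=4,suppress=True)
def go(x,y,z):
    s=env.observe(); R=s['tool_rot']; d=R.T@(np.array([x,y,z])-s['position']); print("t",s['time_s'],"pos",s['position'],"delta tool",d,"zang",np.degrees(np.arctan2(R[1,2],R[0,2])),"F",s['ft_force'],"w",s['grip_width'])
E
python3 - <<'E'
from h import *
go(.5995,-.1745,.245)
for n,u,v,z in(("tin",273,115,.1),("grey",357,108,.1),("pot",150,180,.095)): print(n,ray("top",u,v,z))
E
```

```text
t 0.1 pos [0.1433 0.5308 0.2448] delta tool [ 0.0003 -0.6243 -0.5619] zang 74.88047759773742 F [-0.6343  0.1097 -0.5031] w 0.0856282108176712
tin [0.7817 0.1333 0.1   ]
grey [ 0.7968 -0.1019  0.1   ]
pot [0.6074 0.4776 0.095 ]
```

```bash
python3 -m jog '[[1,0,-0.015,-0.0135,-0.05],[1,0,-0.045,-0.0405,-0.1],[1,0,-0.08,-0.072,-0.15],[1,0,-0.116,-0.104,-0.2],[1,0,-0.152,-0.137,-0.24],[1,0,-0.188,-0.169,-0.272],[1,0,-0.224,-0.202,-0.272],[1,0,-0.260,-0.234,-0.272],[1,0,-0.296,-0.266,-0.272],[1,0,-0.332,-0.299,-0.272],[1,0,-0.368,-0.331,-0.272],[1,0,-0.404,-0.364,-0.272],[1,0,-0.440,-0.396,-0.272],[1,0,-0.476,-0.428,-0.272],[1,0,-0.512,-0.461,-0.272],[1,0,-0.548,-0.493,-0.272],[1,0,-0.584,-0.526,-0.272],[1,0,-0.610,-0.549,-0.272],[1,0,-0.624,-0.562,-0.272],[1,0,-0.624,-0.562,-0.272]]'; python3 - <<'E'
from h import *
go(.5995,-.1745,.165)
for n in("side","top"): cv2.imwrite(f"pics/{n}1.png",env.get_image(n)[:,:,::-1])
b=cv2.imread("pics/side1.png"); cv2.imwrite("pics/c5.png",cv2.resize(b[150:320,270:400],None,fx=4,fy=4,interpolation=cv2.INTER_CUBIC))
E
```

```text
time_s: 2.1
position: [0.5998, -0.1764, 0.2439]
tool_rot: [[-0.001, -1.0, -0.006], [0.0, -0.006, 1.0], [-1.0, 0.001, 0.0]]
ft_force: [-0.6, 0.3, 0.0]
grip_width: 0.0854
t 2.1 pos [ 0.5998 -0.1764  0.2439] delta tool [0.0789 0.0002 0.0019] zang 90.33542846214169 F [-0.5646  0.2506  0.0006] w 0.08542886380027453
```

View pics/c5.png

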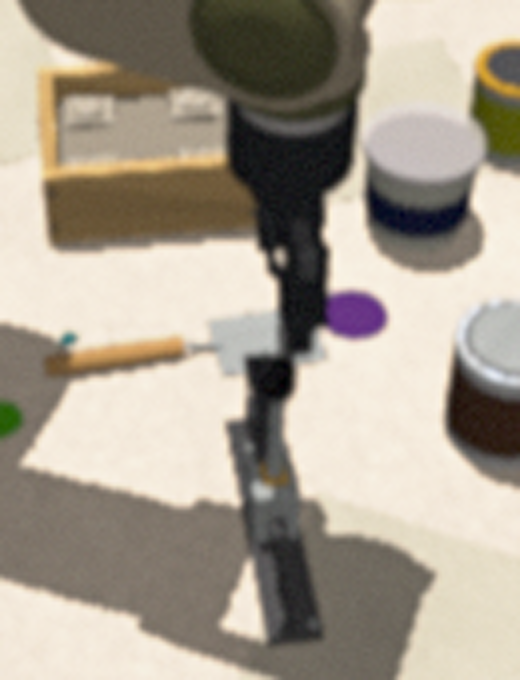

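```bash
python3 -m jog '[[1,0.02,0,0.001,0],[1,0.045,0,0.001,0],[1,0.065,0,0.001,0],[1,0.078,0,0.001,0],[1,0.079,0,0.001,0],[0,0.079,0,0.001,0],[-0.4,0.079,0,0.001,0],[-1,0.079,0,0.001,0],[-1,0.079,0,0.001,0],[-1,0.079,0,0.001,0],[-1,0.079,0,0.001,0],[-1,0.079,0,0.001,0],[-1,0.079,0,0.001,0],[-1,0.079,0,0.001,0]]' 70
```

```text
time_s: 3.6
position: [0.5993, -0.1736, 0.1665]
tool_rot: [[0.0, -1.0, -0.008], [-0.001, -0.008, 1.0], [-1.0, -0.0, -0.001]]
ft_force: [0.6, -3.5, 0.8]
grip_width: 0.0218
```

```bash
python3 -m jog '[[-1,0,0,0,0],[-1,-0.004,0,0,0],[-1,-0.012,0,0,0],[-1,-0.025,0,0,0],[-1,-0.035,0,0,0],[-1,-0.04,0,0,0],[-1,-0.04,0,0,0],[-1,-0.04,0,0,0]]'; python3 - <<'E'
from h import *
for n in("side","top"): cv2.imwrite(f"pics/{n}2.png",env.get_image(n)[:,:,::-1])
b=cv2.imread("pics/side2.png"); cv2.imwrite("pics/c6.png",cv2.resize(b[200:320,290:380],None,fx=6,fy=5,interpolation=cv2.INTER_CUBIC))
E
```

```text
time_s: 4.4
position: [0.599, -0.1731, 0.2058]
tool_rot: [[-0.001, -1.0, -0.008], [0.001, -0.008, 1.0], [-1.0, 0.001, 0.001]]
ft_force: [0.3, -0.5, -4.9]
grip_width: 0.0217
```

View pics/c6.png

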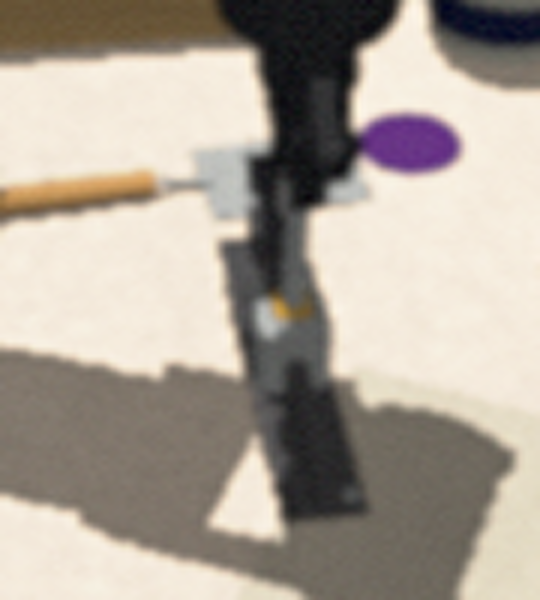

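View pics/top2.png

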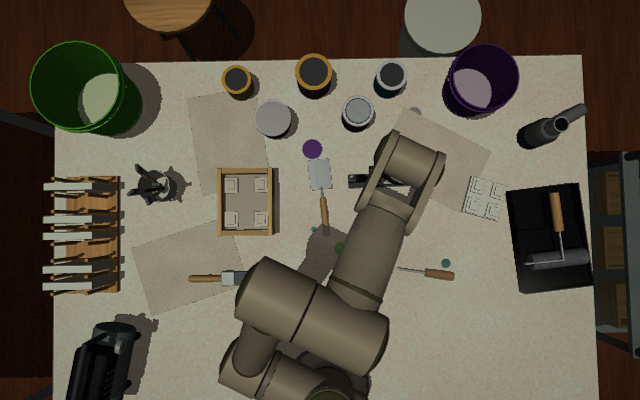

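```bash
python3 - <<'E'
from h import *
for z in(0,.02,.04):
  for dx,dy in((-.02,.1),(-.02,-.1),(.02,-.1)):
    u,v=proj("side",(.599+dx,-.174+dy,z)); print(z,dx,dy,(u-290+.5)*6-.5,(v-200+.5)*5-.5)
go(.543,.220,.300)
E
```

```text
0 -0.02 0.1 218.30837300838994 279.17146976229884
0 -0.02 -0.1 273.59814518982876 559.1902388688407
0 0.02 -0.1 359.31334213347327 551.9681594534027
0.02 -0.02 0.1 218.6294942356293 258.59890027227874
0.02 -0.02 -0.1 274.6886548409707 539.376708799211
0.02 0.02 -0.1 361.5203502271446 532.1132611184019
0.04 -0.02 0.1 218.95806947822007 237.54879072642322
0.04 -0.02 -0.1 275.80810316366956 519.037390408068
0.04 0.02 -0.1 363.78576673836085 511.7329033636612
t 4.5 pos [ 0.599  -0.1731  0.2056] delta tool [-0.094   0.0529  0.3936] zang 90.47546127020941 F [ 0.0217 -0.5917 -6.0148] w 0.021509028217623506
```

```bash
python3 -m jog '[[-1,-0.015,0,0,0],[-1,-0.04,0,0.002,0],[-1,-0.065,0.001,0.008,0],[-1,-0.08,0.003,0.02,0],[-1,-0.084,0.006,0.04,0.005],[-1,-0.084,0.009,0.065,0.01],[-1,-0.084,0.013,0.095,0.015],[-1,-0.084,0.017,0.127,0.015],[-1,-0.084,0.022,0.16,0.015],[-1,-0.084,0.026,0.194,0.015],[-1,-0.084,0.031,0.228,0.015],[-1,-0.084,0.035,0.262,0.015],[-1,-0.084,0.04,0.295,0.015],[-1,-0.084,0.044,0.325,0.015],[-1,-0.084,0.047,0.35,0.015],[-1,-0.084,0.05,0.37,0.015],[-1,-0.084,0.052,0.384,0.015],[-1,-0.084,0.053,0.392,0.015],[-1,-0.084,0.053,0.3935,0.015],[-1,-0.084,0.053,0.3935,0.015]]'; python3 - <<'E'
from h import *
go(.543,.220,.2465)
for n in("side","top"): cv2.imwrite(f"pics/{n}3.png",env.get_image(n)[:,:,::-1])
b=cv2.imread("pics/side3.png"); cv2.imwrite("pics/c7.png",cv2.resize(b[110:220,255:355],None,fx=6,fy=5,interpolation=cv2.INTER_CUBIC))
b=cv2.imread("pics/top3.png"); cv2.imwrite("pics/c8.png",cv2.resize(b[140:250,195:305],None,fx=5,fy=5,interpolation=cv2.INTER_CUBIC))
E
```

```text
time_s: 6.5
position: [0.5432, 0.2193, 0.2902]
tool_rot: [[-0.0, -1.0, 0.007], [-0.0, 0.007, 1.0], [-1.0, 0.0, -0.0]]
ft_force: [-0.3, -0.4, -5.2]
grip_width: 0.0218
t 6.5 pos [0.5432 0.2193 0.2902] delta tool [0.0437 0.0002 0.0008] zang 89.58951727004846 F [-0.2869 -0.4064 -5.1695] w 0.02176247449506809
```

View pics/c7.png

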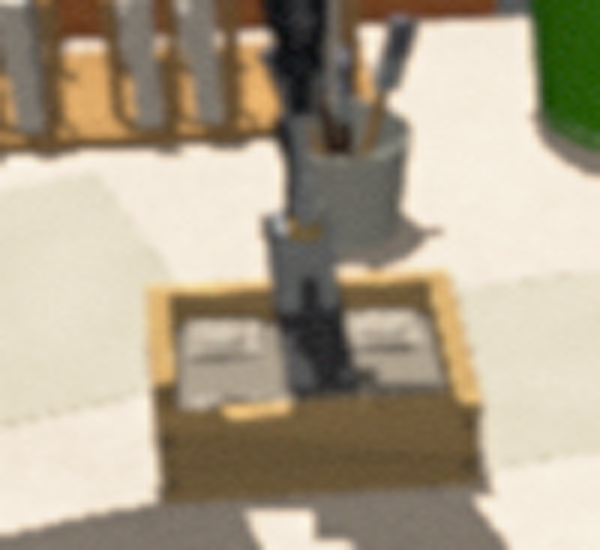

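View pics/c8.png

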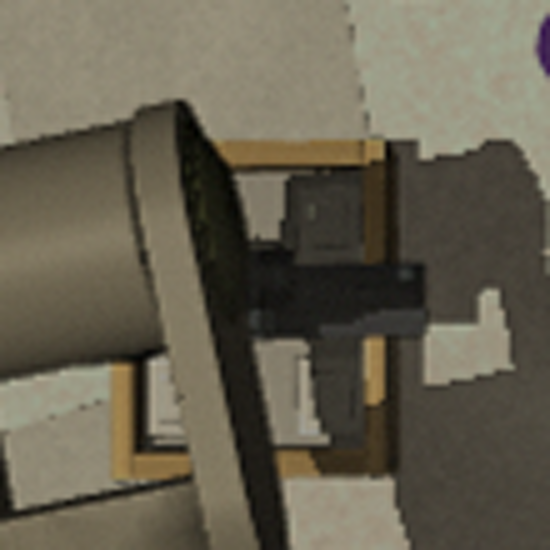

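```bash
python3 - <<'E'
from h import *
for u,v in((425,264),(425,333),(265,338),(265,264)): print(crop("top",u,v,5,195,140,.1265))
E
```

```text
[0.5631 0.1164 0.1265]
[0.5257 0.117  0.1265]
[0.5249 0.2035 0.1265]
[0.565  0.203  0.1265]
```

```bash
python3 -m jog '[[-1,0.005,0,0.001,0],[-1,0.013,0,0.002,0],[-1,0.022,0,0.002,0],[-1,0.03,0,0.002,0],[-1,0.036,0,0.002,0],[-1,0.039,0,0.002,0],[-1,0.041,0,0.002,0],[-1,0.0425,0,0.002,0],[-1,0.044,0,0.002,0],[-1,0.0455,0,0.002,0],[-1,0.0465,0,0.002,0],[-1,0.0465,0,0.002,0],[-1,0.0465,0,0.002,0]]'; python3 - <<'E'
from h import *
go(.543,.220,.2465)
for n in("side","top"): cv2.imwrite(f"pics/{n}4.png",env.get_image(n)[:,:,::-1])
b=cv2.imread("pics/side4.png"); cv2.imwrite("pics/c9.png",cv2.resize(b[110:220,255:355],None,fx=6,fy=5,interpolation=cv2.INTER_CUBIC))
E
```

```text
time_s: 7.9
position: [0.543, 0.2217, 0.2437]
tool_rot: [[-0.0, -1.0, 0.007], [-0.0, 0.007, 1.0], [-1.0, 0.0, -0.0]]
ft_force: [-0.7, -2.7, -1.2]
grip_width: 0.0219
t 7.9 pos [0.543  0.2217 0.2437] delta tool [-0.0028  0.     -0.0017] zang 89.60905007846361 F [-0.67   -2.6572 -1.1926] w 0.021946740009398814
```

View pics/c9.png

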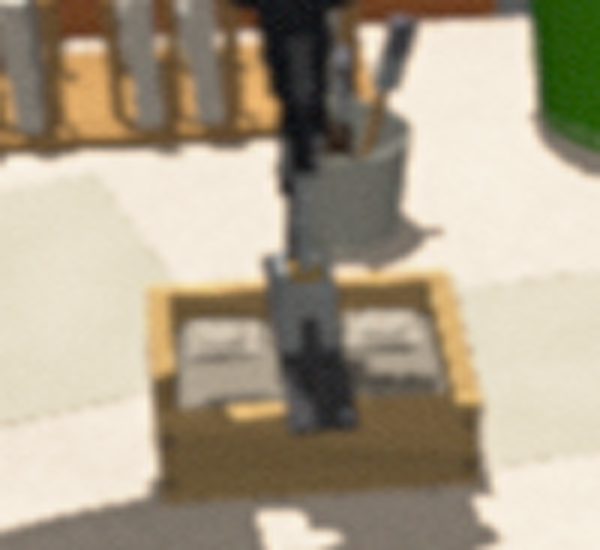

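```bash
python3 -m jog '[[-1,0.001,0,0,0],[-1,0.002,0,0,0],[-1,0.003,0,0,0],[-1,0.004,0,0,0],[-1,0.004,0,0,0]]'; python3 -c "
from h import *
go(.543,.22,.2465)"
```

```text
time_s: 8.5
position: [0.543, 0.2217, 0.2396]
tool_rot: [[-0.0, -1.0, 0.007], [-0.0, 0.007, 1.0], [-1.0, 0.0, -0.0]]
ft_force: [-0.8, -2.0, -0.0]
grip_width: 0.0219
t 8.5 pos [0.543  0.2217 0.2396] delta tool [-0.0069 -0.     -0.0017] zang 89.60783587155994 F [-0.8492 -1.9802 -0.0282] w 0.021892663513034278
```

```bash
python3 -m jog '[[-0.4,0,0,0,0],[-0.2,0,0,0,0],[0,0,0,0,0],[0.3,0,0,0,0],[0.3,0,0,0,0],[0.3,0,0,0,0],[0.3,0,0,0,0],[0.3,0,0,0,0],[0.3,0,0,0,0]]'; python3 - <<'E'
from h import *
go(.543,.220,.2465)
for n in("side","top"): cv2.imwrite(f"pics/{n}5.png",env.get_image(n)[:,:,::-1])
b=cv2.imread("pics/side5.png"); cv2.imwrite("pics/c10.png",cv2.resize(b[110:220,255:355],None,fx=6,fy=5,interpolation=cv2.INTER_CUBIC))
E
```

```text
time_s: 9.4
position: [0.5431, 0.2217, 0.2398]
tool_rot: [[-0.0, -1.0, 0.007], [-0.0, 0.007, 1.0], [-1.0, 0.0, -0.0]]
ft_force: [0.7, 0.4, -0.0]
grip_width: 0.0553
t 9.4 pos [0.5431 0.2217 0.2398] delta tool [-0.0067  0.0001 -0.0017] zang 89.61081463404582 F [ 0.6863  0.3862 -0.0016] w 0.05526975710522912
```

View pics/c10.png

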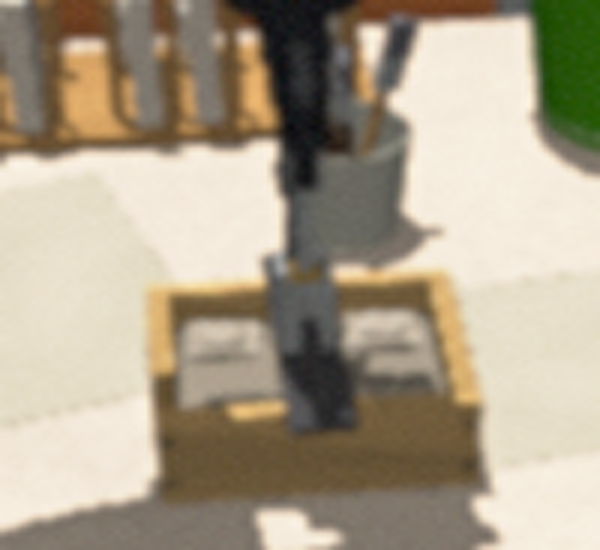

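View pics/top5.png

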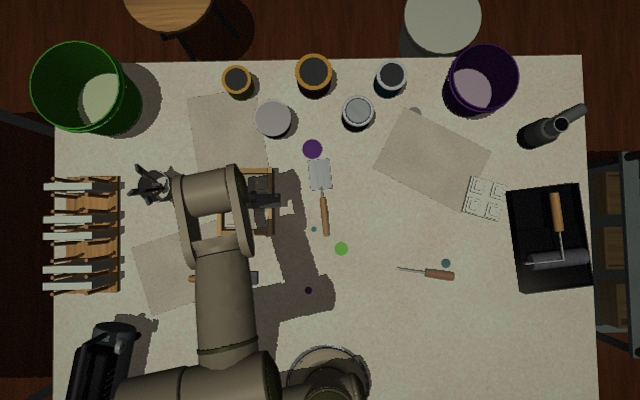

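```bash
python3 - <<'E'
from h import *
for z in(.08,.048,.04,.03,.022):
    u,v=proj("side",(.543,.285,z)); print(z,(u-265+.5)*8-.5,(v-155+.5)*8-.5)
E
python3 -m jog '[[0,0,0,0,0],[-1,0,0,0,0],[-1,0,0,0,0],[-1,0,0,0,0],[-1,0,0,0,0],[-1,0,0,0,0],[-1,0,0,0,0]]' 20
```

```text
0.08 316.29802262265457 100.92142670730959
0.048 318.39618400643485 155.42365120671843
0.04 318.91076640032543 168.79053774465297
0.03 319.54852533782105 185.3570807458782
0.022 320.0544107757919 198.49805356350157
time_s: 10.2
position: [0.5431, 0.2216, 0.2398]
tool_rot: [[-0.0, -1.0, 0.007], [-0.0, 0.007, 1.0], [-1.0, 0.0, -0.0]]
ft_force: [0.8, -2.5, -0.4]
grip_width: 0.0234
```

```bash
python3 -m jog '[[-1,0.002,0,0,0],[-1,0.006,0,0,0],[-1,0.011,0,0,0],[-1,0.016,0,0,0],[-1,0.021,0,0,0],[-1,0.026,0,0,0],[-1,0.030,0,0,0],[-1,0.033,0,0,0],[-1,0.034,0,0,0],[-1,0.034,0,0,0],[-1,0.034,0,0,0]]'; python3 - <<'E'
from h import *
for n in("side",): cv2.imwrite(f"pics/{n}6.png",env.get_image(n)[:,:,::-1])
b=cv2.imread("pics/side6.png"); cv2.imwrite("pics/c11.png",cv2.resize(b[110:220,255:355],None,fx=6,fy=5,interpolation=cv2.INTER_CUBIC))
E
```

```text
time_s: 11.3
position: [0.5429, 0.2221, 0.2055]
tool_rot: [[-0.001, -1.0, 0.007], [0.001, 0.007, 1.0], [-1.0, 0.001, 0.001]]
ft_force: [0.1, -1.4, -2.8]
grip_width: 0.0231
```

View pics/c11.png

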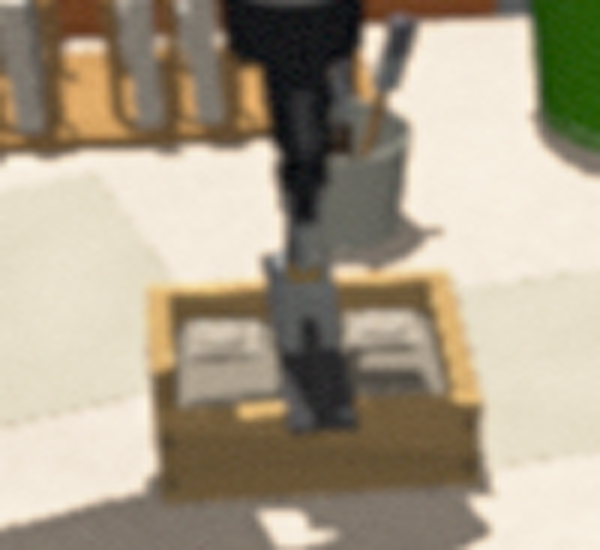

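```bash
for i in 1; do python3 -m jog '[[-1,0.001,0,0,0],[-1,0.002,0,0,0],[-1,0.003,0,0,0],[-1,0.004,0,0,0],[-1,0.004,0,0,0]]'; done
```

```text
time_s: 11.85
position: [0.544, 0.2221, 0.2045]
tool_rot: [[0.005, -1.0, 0.007], [0.001, 0.007, 1.0], [-1.0, -0.005, 0.001]]
ft_force: [-2.3, -1.1, 13.1]
grip_width: 0.0231
```

```bash
python3 -m jog '[[-1,0.001,0,0,0],[-1,0.002,0,0,0],[-1,0.002,0,0,0]]'
```

```text
time_s: 12.15
position: [0.5448, 0.2221, 0.2042]
tool_rot: [[0.009, -1.0, 0.007], [0.002, 0.007, 1.0], [-1.0, -0.009, 0.002]]
ft_force: [-2.3, -1.5, 22.7]
grip_width: 0.023
```

```bash
python3 -m jog '[[-1,0.001,0,0,0],[-1,0.002,0,0,0],[-1,0.002,0,0,0]]'
```

```text
time_s: 12.45
position: [0.5456, 0.2221, 0.2033]
tool_rot: [[0.012, -1.0, 0.007], [0.002, 0.007, 1.0], [-1.0, -0.012, 0.002]]
ft_force: [-0.4, -1.5, 27.3]
grip_width: 0.0235
```

```bash
python3 -m jog '[[-1,-0.002,0,0,0],[-1,-0.004,0,0,0],[-1,-0.006,0,0,0],[-1,-0.006,0,0,0],[-1,-0.006,0,0,0]]'; python3 - <<'E'
from h import *
go(.543,.22,.2465)
for n in("side","top"): cv2.imwrite(f"pics/{n}7.png",env.get_image(n)[:,:,::-1])
b=cv2.imread("pics/side7.png"); cv2.imwrite("pics/c12.png",cv2.resize(b[130:220,270:350],None,fx=8,fy=6,interpolation=cv2.INTER_CUBIC))
b=cv2.imread("pics/top7.png"); cv2.imwrite("pics/c13.png",cv2.resize(b[140:250,195:305],None,fx=5,fy=5,interpolation=cv2.INTER_CUBIC))
E
```

```text
time_s: 12.95
position: [0.5432, 0.2219, 0.2038]
tool_rot: [[0.0, -1.0, 0.007], [0.0, 0.007, 1.0], [-1.0, -0.0, 0.0]]
ft_force: [1.0, 0.9, 0.3]
grip_width: 0.0236
t 12.95 pos [0.5432 0.2219 0.2038] delta tool [-0.0427  0.0002 -0.0019] zang 89.61449218283751 F [0.9978 0.86   0.2822] w 0.023580652886774488
```

View pics/c12.png

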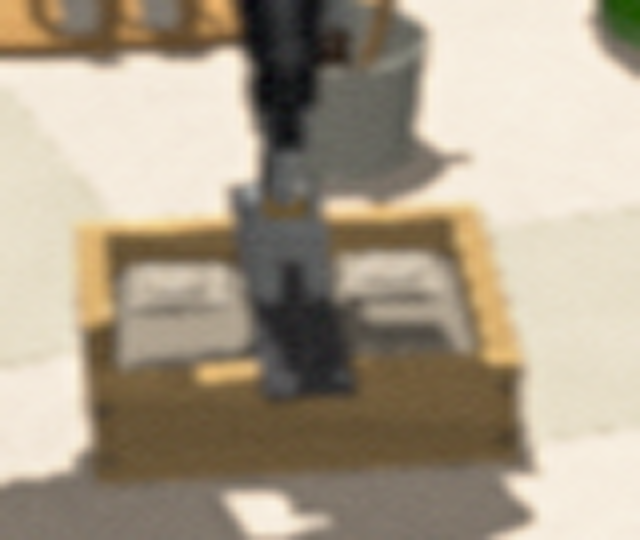

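View pics/c13.png

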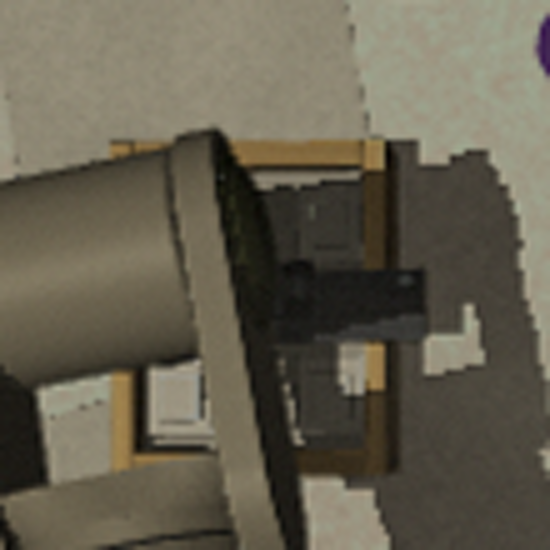

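```bash
python3 -m jog '[[-0.4,0,0,0,0],[-0.2,0,0,0,0],[0.2,0,0,0,0],[0.4,0,0,0,0],[0.4,0,0,0,0],[0.4,-0.02,0,0,0],[0.4,-0.05,0,0,0],[0.4,-0.09,0,0,0],[0.4,-0.1,0,0.03,0],[0.4,-0.1,0,0.07,0],[0.4,-0.1,0,0.085,0],[0.4,-0.1,0,0.085,0]]'; python3 - <<'E'
from h import *
go(.543,.22,.2465)
for n in("side","top"): cv2.imwrite(f"pics/{n}8.png",env.get_image(n)[:,:,::-1])
b=cv2.imread("pics/side8.png"); cv2.imwrite("pics/c14.png",cv2.resize(b[120:215,270:350],None,fx=8,fy=6,interpolation=cv2.INTER_CUBIC))
b=cv2.imread("pics/top8.png"); cv2.imwrite("pics/c15.png",cv2.resize(b[140:250,195:305],None,fx=5,fy=5,interpolation=cv2.INTER_CUBIC))
E
```

```text
time_s: 14.25
position: [0.5432, 0.3083, 0.3031]
tool_rot: [[-0.001, -1.0, 0.004], [-0.0, 0.004, 1.0], [-1.0, 0.001, -0.0]]
ft_force: [-0.4, -0.6, -0.3]
grip_width: 0.0597
t 14.25 pos [0.5432 0.3083 0.3031] delta tool [ 0.0566 -0.0002 -0.0883] zang 89.75886848849477 F [-0.3789 -0.6231 -0.2986] w 0.05968338896843847
```

View pics/c14.png

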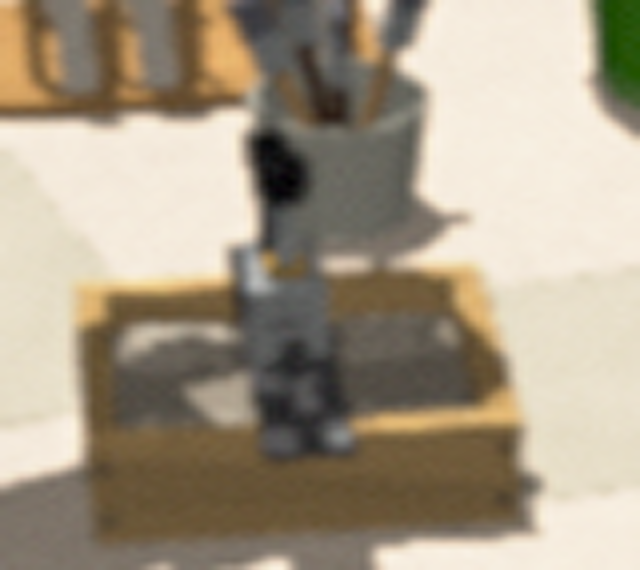

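View pics/c15.png

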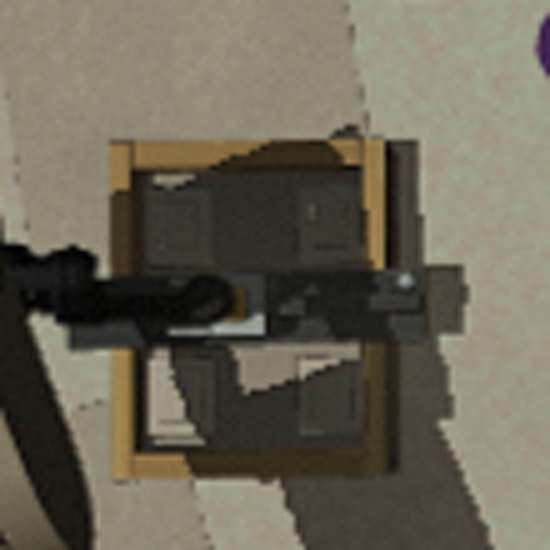

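```bash
python3 - <<'E'
from h import *
def c(n,p,fx,fy,x0,y0):
    u,v=proj(n,p); return np.array([(u-x0+.5)*fx-.5,(v-y0+.5)*fy-.5])
X,Y=.543,.220
for z in(.17,.18,.19,.2,.21,.22,.23): print("knobtop",z,c("side",(X,Y,z),8,6,270,120),c("top",(X,Y,z),5,5,195,140))
print("lever end", c("side",(X,Y+.0687,.178),8,6,270,120),c("top",(X,Y+.0687,.178),5,5,195,140))
for dx,dy in((-.02,.1),(-.02,-.1),(.02,-.1)):print(dx,dy,c("side",(X+dx,Y+dy,.08),8,6,270,120),c("top",(X+dx,Y+dy,.08),5,5,195,140))
E
```

```text
knobtop 0.17 [282.8072 228.149 ] [219.8912 301.5244]
knobtop 0.18 [282.1159 213.711 ] [216.4851 300.6407]
knobtop 0.19 [281.4174 199.1199] [213.0221 299.7423]
knobtop 0.2 [280.7113 184.3733] [209.5009 298.8288]
knobtop 0.21 [279.9978 169.4688] [205.9199 297.8997]
knobtop 0.22 [279.2765 154.4037] [202.2777 296.9548]
knobtop 0.23 [278.5474 139.1755] [198.5725 295.9936]
lever end [268.7466 148.583 ] [ 84.4991 303.7427]
-0.02 0.1 [227.5448 254.1628] [ 69.8807 348.4735]
-0.02 -0.1 [262.4058 465.5426] [427.155  340.5138]
0.02 -0.1 [356.7398 459.9161] [425.9058 269.4035]
```

```bash
python3 - <<'E'
from h import *
def c(n,p,fx,fy,x0,y0):
    u,v=proj(n,p); return np.array([(u-x0+.5)*fx-.5,(v-y0+.5)*fy-.5])
X,Y=.543,.220
for dx,dy in((-.095,.077),(-.095,-.077),(.095,-.077),(.095,.077)):
  for z in (.08,0): print(dx,dy,z,c("side",(X+dx,Y+dy,z),8,6,270,120),c("top",(X+dx,Y+dy,z),5,5,195,140))
b=cv2.imread("pics/side8.png"); cv2.imwrite("pics/c16.png",cv2.resize(b[125:213,275:340],None,fx=9,fy=6.7,interpolation=cv2.INTER_LANCZOS4))
b=cv2.imread("pics/side8.png"); cv2.imwrite("pics/c17.png",cv2.resize(b[172:202,290:330],None,fx=18,fy=18,interpolation=cv2.INTER_LANCZOS4))
E
```

```text
-0.095 0.077 0.08 [ 69.5105 285.171 ] [112.462  481.7398]
-0.095 0.077 0 [ 82.3245 384.9425] [142.4941 477.4922]
-0.095 -0.077 0.08 [ 82.3153 449.1743] [388.3709 475.3936]
-0.095 -0.077 0 [ 95.6865 550.6918] [402.4205 471.5186]
0.095 -0.077 0.08 [524.6509 423.0652] [382.7404 137.5339]
0.095 -0.077 0 [520.2296 524.6402] [397.0151 153.0694]
0.095 0.077 0.08 [476.7801 262.6644] [108.8688 143.3345]
0.095 0.077 0 [474.4626 362.3719] [138.8975 158.5584]
```

View pics/c17.png

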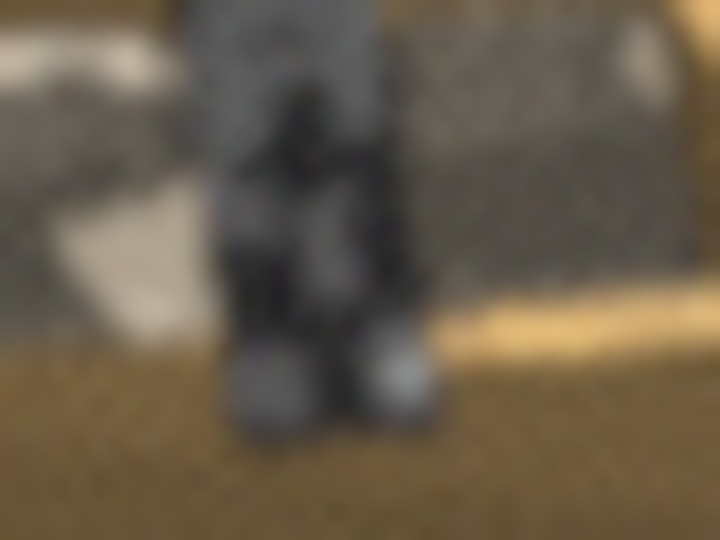

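```bash
python3 -m jog '[[-1,0,0,-0.03,0],[-1,0,0,-0.065,0],[-1,0,0,-0.087,0],[-1,0.01,0,-0.087,0],[-1,0.03,0,-0.087,0],[-1,0.05,0,-0.087,0],[-1,0.06,0,-0.087,0],[-1,0.062,0,-0.087,0],[-1,0.062,0,-0.087,0],[-1,0.062,0,-0.087,0]]' 40
```

```text
time_s: 15.35
position: [0.5434, 0.2198, 0.2427]
tool_rot: [[0.002, -1.0, 0.007], [0.0, 0.007, 1.0], [-1.0, -0.002, 0.0]]
ft_force: [0.1, 0.5, -0.1]
grip_width: -0.0004
```

```bash
python3 -m jog '[[-1,0.003,0,0.001,0],[-1,0.006,0,0.0015,0],[-1,0.008,0,0.0015,0],[-1,0.0095,0,0.0015,0],[-1,0.0095,0,0.0015,0],[-1,0.0095,0,0.0015,0]]'
```

```text
time_s: 15.95
position: [0.5431, 0.2212, 0.2324]
tool_rot: [[0.0, -1.0, 0.007], [-0.0, 0.007, 1.0], [-1.0, -0.0, -0.0]]
ft_force: [1.0, 0.2, -0.6]
grip_width: -0.0001
```

```bash
python3 -m jog '[[-1,0.001,0,0,0],[-1,0.002,0,0,0],[-1,0.003,0,0,0],[-1,0.003,0,0,0]]'
```

```text
time_s: 16.35
position: [0.5432, 0.2213, 0.2298]
tool_rot: [[0.001, -1.0, 0.007], [0.0, 0.007, 1.0], [-1.0, -0.001, 0.0]]
ft_force: [-1.0, 0.2, 4.7]
grip_width: -0.0
```

```bash
python3 -m jog '[[-1,0.001,0,0,0],[-1,0.001,0,0,0]]'
```

```text
time_s: 16.55
position: [0.5436, 0.2213, 0.2297]
tool_rot: [[0.003, -1.0, 0.007], [0.0, 0.007, 1.0], [-1.0, -0.003, 0.0]]
ft_force: [-0.1, -0.4, 8.2]
grip_width: 0.0005
```

```bash
python3 -m jog '[[-1,-0.01,0,0,0],[-1,-0.03,0,0,0],[-1,-0.035,0,0.02,0],[-1,-0.035,0,0.05,0],[-1,-0.035,0,0.069,0],[-1,-0.025,0,0.071,0],[-1,-0.01,0,0.071,0],[-1,0.005,0,0.071,0],[-1,0.016,0,0.071,0],[-1,0.018,0,0.071,0],[-1,0.018,0,0.071,0]]'; python3 - <<'E'
from h import *
go(.543,.22,.2465)
for n in("side","top"): cv2.imwrite(f"pics/{n}9.png",env.get_image(n)[:,:,::-1])
b=cv2.imread("pics/side9.png"); cv2.imwrite("pics/c18.png",cv2.resize(b[120:215,270:350],None,fx=8,fy=6,interpolation=cv2.INTER_CUBIC))
E
```

```text
time_s: 17.65
position: [0.5436, 0.2919, 0.2103]
tool_rot: [[-0.0, -1.0, 0.007], [-0.0, 0.007, 1.0], [-1.0, 0.0, -0.0]]
ft_force: [0.3, 0.4, 0.0]
grip_width: 0.0002
t 17.65 pos [0.5436 0.2919 0.2103] delta tool [-0.0362  0.0001 -0.0719] zang 89.59024621625856 F [0.3201 0.3905 0.0004] w 0.00024095672159183494
```

View pics/c18.png

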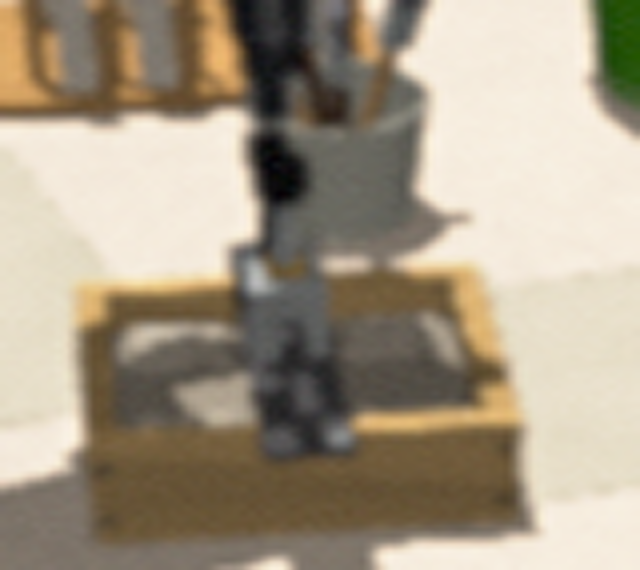

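```bash
python3 -m jog '[[-1,0.004,0,0,0],[-1,0.009,0,0,0],[-1,0.014,0,0,0],[-1,0.019,0,0,0],[-1,0.024,0,0.002,0],[-1,0.029,0,0.004,0],[-1,0.034,0,0.006,0],[-1,0.039,0,0.008,0],[-1,0.044,0,0.009,0],[-1,0.049,0,0.01,0],[-1,0.053,0,0.01,0],[-1,0.056,0,0.01,0],[-1,0.056,0,0.01,0]]'
```

```text
time_s: 19.05
position: [0.5434, 0.3021, 0.1537]
tool_rot: [[-0.001, -1.0, 0.007], [-0.001, 0.007, 1.0], [-1.0, 0.001, -0.001]]
ft_force: [-0.2, 0.2, 0.6]
grip_width: -0.0003
```

```bash
python3 -m jog '[[-1,0.002,0,0,0],[-1,0.004,0,0,0],[-1,0.006,0,0,0],[-1,0.008,0,0,0],[-1,0.008,0,0,0]]'; python3 - <<'E'
from h import *
for n in("side","top"): cv2.imwrite(f"pics/{n}10.png",env.get_image(n)[:,:,::-1])
b=cv2.imread("pics/side10.png"); cv2.imwrite("pics/c19.png",cv2.resize(b[120:215,270:350],None,fx=8,fy=6,interpolation=cv2.INTER_CUBIC))
b=cv2.imread("pics/top10.png"); cv2.imwrite("pics/c20.png",cv2.resize(b[140:250,195:305],None,fx=5,fy=5,interpolation=cv2.INTER_CUBIC))
E
```

```text
time_s: 19.55
position: [0.5435, 0.3022, 0.146]
tool_rot: [[-0.0, -1.0, 0.007], [-0.0, 0.007, 1.0], [-1.0, 0.0, -0.0]]
ft_force: [-0.3, 0.0, -0.6]
grip_width: -0.0002
```

View pics/c19.png

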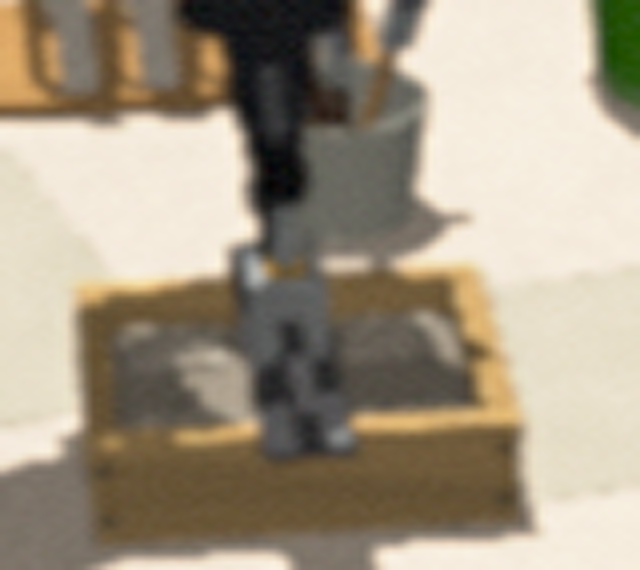

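View pics/c20.png

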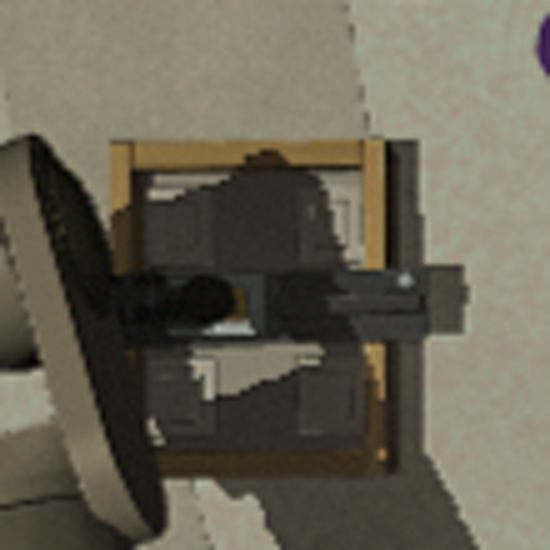

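```bash
python3 -m jog '[[-1,0.001,0,0,0],[-1,0.002,0,0,0],[-1,0.002,0,0,0]]'
```

```text
time_s: 19.95
position: [0.5436, 0.3022, 0.1449]
tool_rot: [[0.001, -1.0, 0.007], [-0.0, 0.007, 1.0], [-1.0, -0.001, -0.0]]
ft_force: [-1.8, -0.9, 5.0]
grip_width: -0.0002
```

```bash
python3 -m jog '[[-1,0.001,0,0,0],[-1,0.002,0,0,0],[-1,0.002,0,0,0],[-1,0.002,0,0,0]]'
```

```text
time_s: 20.35
position: [0.5439, 0.3022, 0.1444]
tool_rot: [[0.002, -1.0, 0.007], [0.0, 0.007, 1.0], [-1.0, -0.002, 0.0]]
ft_force: [-4.1, -1.5, 14.2]
grip_width: 0.0001
```

```bash
python3 -m jog '[[-1,-0.004,0,0,0],[-1,-0.01,0,0,0],[-1,-0.03,0,0,0],[-1,-0.06,0,0,0],[-1,-0.1,0,0,0],[-1,-0.14,0,0,0],[-1,-0.14,0.03,0.02,0],[-1,-0.14,0.07,0.04,0],[-1,-0.14,0.11,0.06,0],[-1,-0.14,0.15,0.1,0],[-1,-0.14,0.19,0.13,0],[-1,-0.14,0.21,0.15,0],[-1,-0.14,0.22,0.16,0],[-1,-0.14,0.22,0.16,0]]'; python3 - <<'E'
from h import *
for n in("side","top"): cv2.imwrite(f"pics/{n}11.png",env.get_image(n)[:,:,::-1])
b=cv2.imread("pics/side11.png"); cv2.imwrite("pics/c21.png",cv2.resize(b[120:215,270:350],None,fx=8,fy=6,interpolation=cv2.INTER_CUBIC))
b=cv2.imread("pics/top11.png"); cv2.imwrite("pics/c22.png",cv2.resize(b[140:250,195:305],None,fx=5,fy=5,interpolation=cv2.INTER_CUBIC))
E
```

```text
time_s: 21.75
position: [0.3238, 0.4645, 0.2822]
tool_rot: [[-0.0, -1.0, 0.004], [-0.0, 0.004, 1.0], [-1.0, 0.0, -0.0]]
ft_force: [0.1, -0.7, 0.2]
grip_width: 0.0003
```

View pics/c21.png

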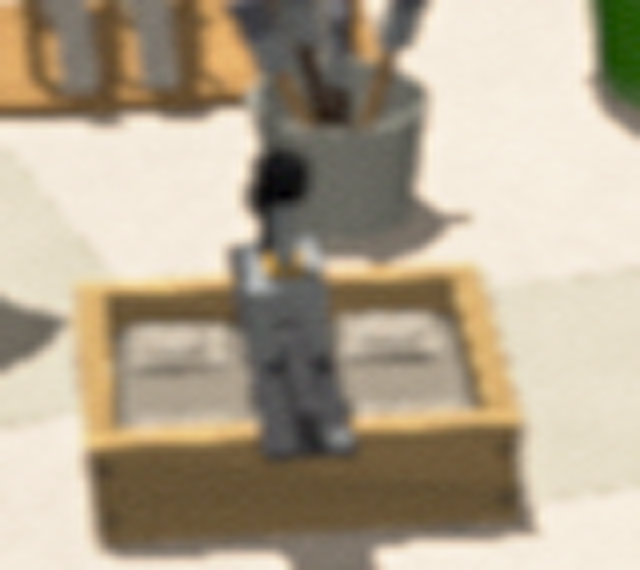

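View pics/c22.png

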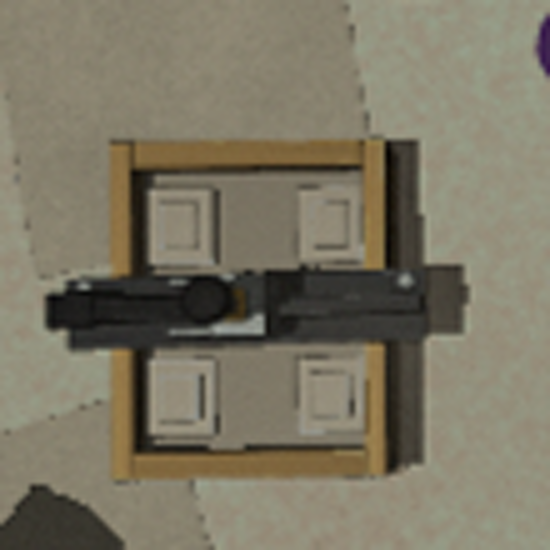

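View pics/top11.png

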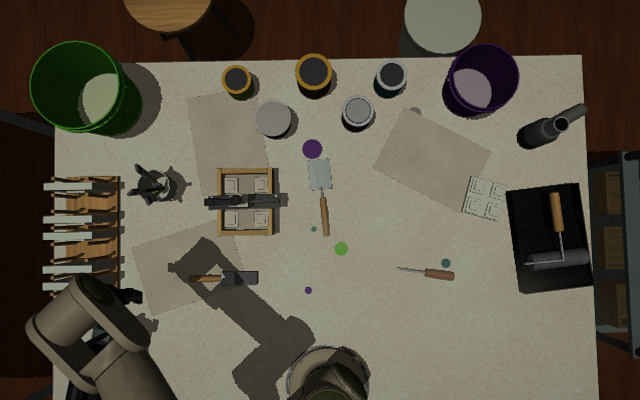

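```bash
python3 - <<'E'
from h import *
def c(n,p,fx,fy,x0,y0):
    u,v=proj(n,p); return np.array([(u-x0+.5)*fx-.5,(v-y0+.5)*fy-.5])
for a in(0,.1,.3): 
  for Y in(.219,.221): print(a,Y,c("top",(.543,Y+.0175+.083*np.cos(a),.127+.083*np.sin(a)),5,5,195,140))
P=[crop("top",u,v,5,195,140,.086) for u,v in((68,348),(427,340),(427,269))]
for p in P: print(p)
E
```

```text
0 0.219 [ 49.5034 309.2338]
0 0.221 [ 45.7927 309.3156]
0.1 0.219 [ 46.4258 308.5609]
0.1 0.221 [ 42.6905 308.6433]
0.3 0.219 [ 44.9654 307.1124]
0.3 0.221 [ 41.1811 307.1958]
[0.5231 0.3196 0.086 ]
[0.5231 0.1196 0.086 ]
[0.5628 0.1189 0.086 ]
```

```bash
python3 -c "
from rig import env
print(env.close_job())"
```

```text
the job is handed in; nothing more can be done
None
```

I set the gauge across the mould, lowered the rod to the floor and clamped it. The cavity measures about 32 mm deep, and I handed the job in at about 22 s of the 64 s allowed.

I lifted the gauge by its knob, set it on both rims and let go. I then took the knob again and lowered the rod until the foot met the floor. After releasing the knob I pressed down on it once more to make sure the foot was seated, then pressed the lock lever flat and backed the arm away.

**Last checks:**
- **Gauge position:** the final pictures put its middle at about (0.543, 0.2195) m, against the mould's (0.5435, 0.220) m. The beam is square to the rims, and an earlier close-up after release showed it flat on them.
- **Depth:** pressing on the knob met solid resistance with the knob top at 0.2157 m. That puts the foot at about 0.048 m, and the pictures of the cavity agree.
- **Lever:** it met its stop at about 14 N with its upper face at about 0.1304 m, which is the expected height when flat. The picture fits a flat lever but could not rule out a few degrees of error.
- **Other things on the table:** they look unmoved in the last overhead picture.

**What went less well:**
- **Floor press:** I sent three lowering moves without reading the force between them, so the wrist force peaked at about 27 N on the floor before I backed off. The limit is 40 N.
- **First contact height:** the foot touched about 6 mm higher than I expected from the first grasp. I think the rod slid down when I released or re-gripped the knob. The later press on the knob gave a consistent depth.
- **Side camera:** it read about 1 to 2 pixels off near the mould, so I judged whether the beam was seated relative to the rim.

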